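# Clamp a pivot block in the bench gauge with its ratchet knob

## Task

Set the pivot block (the tall block with one large bore) upright on the bed of the length gauge, centred between the fixed anvil and the sliding jaw with its longer side running from one to the other, and let go of it. Then turn the gauge's ratchet knob clockwise (seen from above) until the jaw has pushed the block against the anvil and the ratchet has slipped by at least 15 degrees; let go of the knob and leave the block clamped.

Things in the scene. Friction and masses are not known exactly. Their poses are not given: they have to be found in the camera images.
- pivot_block: Bare aluminium block on the bench, 28 mm (x) by 44 mm (y) by 36 mm high (z), about 0.2 kg, one 18 mm bore drawn on top. Origin: centre of its underside. Grip from above across the 28 mm (along its x). A flat 22 x 66 x 14 mm plate with two small bores and a round 38 mm steel bushing lie near it and are not used.
- nest (a point): Middle of the gauge's 64 mm loading gap, on the bed's surface 20 mm above the bench; the block's origin belongs here. y runs along the gauge from anvil to jaw, z up. Anvil face at y = -32 mm, open jaw's face at +32 mm; both 50 mm wide (x), 24 mm high above the bed; gap open on both x sides. Grey base 80 x 250 mm, fixed. Knob axis at y = +138 mm. Clamped, the block's origin is at y = -10 mm.
- knob_grip (a point): Grip point on the axis of the black ratchet knob, 82 mm above the bench: an upright bar 44 mm along the point's x, 14 mm thick along y, top 14 mm above this point; its 40 mm foot disc's top is 24 mm below. The point turns with the knob, z up. A white mark on top points to -x. It drives the aluminium collar below (56 mm, black mark) up to 0.18 N m; then it slips on the collar, smoothly.
- jaw (a joint): Travel of the sliding jaw towards the anvil, m. 0 = open (start), about 0.020 = closed on a square block, 0.030 = end stop. 24 mm per radian of collar turn, so about 0.83 rad (48 degrees) of clockwise knob turn closes it on the block. It stays where it is left; anticlockwise opens it.
- ratchet (a joint): Slip of the knob on its collar, rad: 0 at the start, grows as the knob slips clockwise, which it does only once the jaw is blocked. About 1.3 rad of clockwise knob turn in all, in one grasp, closes the jaw and slips the ratchet far enough.
There are look-alikes about, which are no part of the job. What is shaped like the pivot_block but yellow is not meant.

How it is judged:
On the way, in this order (a step that is already met when the one before it is completed fails the run):
1. the block stands on the bed between anvil and jaw, square to them, let go, with the jaw still open (x of pivot_block in the frame of nest between -0.015 and 0.015 m and z of pivot_block in the frame of nest between -0.005 and 0.006 m and angle between the y axis of pivot_block and the y axis of nest, either way round below 0.175 rad and angle between pivot_block's own z axis and vertical below 0.15 rad and y of pivot_block in the frame of nest between -0.012 and 0.012 m and contact force between pivot_block and the fingers below 0.1 N and linear speed of pivot_block below 0.02 m/s and value of joint jaw below 0.006 m), for 0.2 s.
2. the knob has closed the jaw on the block and the ratchet has slipped by 13 degrees or more (x of pivot_block in the frame of nest between -0.015 and 0.015 m and z of pivot_block in the frame of nest between -0.005 and 0.006 m and angle between the y axis of pivot_block and the y axis of nest, either way round below 0.175 rad and angle between pivot_block's own z axis and vertical below 0.15 rad and value of joint jaw above 0.015 m and value of joint ratchet above 0.23 rad), for 0.1 s.
At the end, for the whole second after the job is handed in: The released block rests upright on the bed (15 mm of the centre line, 10 degrees square, 6 mm of height), its centre 4 to 14 mm from the nest towards the anvil; the jaw is still closed on it (15 mm of travel or more) and the ratchet has slipped 0.23 rad or more (all of step 2 and contact force between pivot_block and the fingers below 0.1 N and linear speed of pivot_block below 0.02 m/s and y of pivot_block in the frame of nest between -0.014 and -0.004 m); the robot touches nothing.
It also fails if it takes over 54 s, if anything falls off the work surface, if the arm or the gripper's body presses on something with over 40 N, if the wrist force passes 120 N, or if a joint passes its speed limit or range.

## Robot

A 6-joint arm with a two-finger parallel gripper is mounted at the origin on the work surface. World frame = base frame: x ahead of the robot, y to its left, z up, the work surface at z = 0. Lengths are in m, angles in rad, forces in N, time in s.
With the tool pointing down it reaches from about 0.3 to 0.875 m from the base axis. Payload 6.4 kg.
Tool frame: the origin (TCP) lies on the centre line of the jaws, within the pads' length; the fingertips stand 11 mm ahead of it and the grasp point (between the pads) lies 8 mm behind it; x points along the fingers, y is the direction in which the jaws open and shut, and the axes are right-handed (so a half turn about x gives the same grasp; the last joint's range is limited). The gripper opens to 85 mm and grips with 20 to 120 N. Pads are 22 mm wide; open, the fingers measure 114 mm over their backs; the gripper's body (76 mm by 85 mm) begins 54 mm behind the grasp point. The pads swing forward as they close: fully open they stand 13 mm farther back than shut.
Start: joints at [-1.547, 0.181, 1.607, -0, 1.354, -0.206], TCP at [0.131, -0.56, 0.242] pointing down, gripper open.
Joint ranges: [-2.99, 2.99], [-0.89, 2.07], [0.3, 2.58], [-1.14, 4.28], [0, 2.63], [-3.12, 3.12]. Speed limits (rad/s): [2.57, 2.57, 3.01, 3.14, 3.14, 3.14].

## Interface

Orientations are given as a unit quaternion [w, x, y, z].
In Python, from bench import ctrl, camera, hand_in gives the robot as it stands. The module is installed in compiled form; this text tells all that it offers.
- The arm moves only by the tool drive_tool, never from a script. Its argument "increments" is a list of rows, each a list of 7 numbers: the shift along the tool's x, y, z in m, then the turn, a rotation vector about the tool's x, y, z in degrees, then the gripper's target within -1 to 1 (fully open at 1, half-way at 0, shut at -1). In form: [[dx, dy, dz, rx, ry, rz, claw], ...]. A call has 1 to 10 rows; each row shifts and turns the commanded pose from where the row before left it, along the tool's axes as they then stand; what a row does not reach is not made up. A row lasts 1/8 s, in which the tool goes at most 62.5 mm and 10.7 degrees, less where a joint would pass 70% of its speed; a pose out of reach is approached as far as the arm can. A call is refused whole if a number of a shift passes 0.0625 or a number of a turn 10.7, either way. A call with a gripper value outside its range is refused whole. The fingers move at their own pace and stop on an object; the grip force is fixed at half the most. Time passes only in rows, so rows that do not move let the fingers close. It gives the time, the measured TCP pose, the force and the opening at its end, in the units of the state.
- ctrl.get_obs(): the state, without advancing time (a new reading comes with each control period).
- camera(name): name is "side" or "top" or "wrist"; returns a dict with "img" (420x560x3 uint8, red, green, blue), "depth" (420x560 float32, m along the optical axis (not along the pixel's ray), 0 where there is no reading), "fx", "fy", "cx", "cy" (pixels), "world_from_camera" (4x4, takes a point from camera to world coordinates); the wrist camera has in their place "hand_eye" (4x4, takes a point from camera to tool coordinates, whose origin is the TCP and whose axes are the tool frame's). Camera axes: x right, y down, z forward; pixel columns grow to the right and rows downward; lengths in m; the calibration is good to about 2 mm. The wrist camera is an equidistant fisheye: a pixel r from the principal point sees the ray r / f radians off the axis. A picture is of the moment at which its call begins: read the wrist's pose just before it.
- hand_in(): hands the job in, once; it reports no verdict.
The state is a dict: "time_s": time; "q": joint angles; "dq": joint speeds; "joint_efforts": joint torques, N m; "eef_pos": TCP position; "eef_rot": TCP orientation; "wrist_force": force on the tool from outside, world axes, zero at the start; "torque": the same for the moment, N m; "opening": opening from 0.0 (shut) to 1.0 (fully open).
Only numpy, scipy, OpenCV 4.12 (cv2) and the standard library are available. Lean on these libraries where they do the work, as an engineer would, in place of code of your own. Each camera call takes 0.05 s, during which the arm holds its last target.

## Working session

There is one attempt and no reset: what is moved stays moved. The work goes in short steps, Python scripts to look and compute and a tool call to move; the robot and the scene stay as the last step left them, time stands still between calls to the robot, and variables do not carry over. Pictures are saved under pics/ and viewed, and the job is handed in when it is done.

Besides the shell and the picture viewer there is one more tool, called after ">>>" as a command line: name --pt "numbers of a row" for each row, then --argument value for the rest. drive_tool: Moves the arm, as the interface text tells. Its arguments: {"type":"object","properties":{"increments":{"type":"array","items":{"type":"array","items":{"type":"number"}}}},"required":["increments"]}

```bash
mkdir -p pics
python3 - <<'E'
from bench import ctrl, camera
import cv2, numpy as np, pickle
o=ctrl.get_obs(); print({k:np.round(v,4).tolist() for k,v in o.items()})
d={}
for n in ["top","side","wrist"]:
    c=camera(n); d[n]=c
    cv2.imwrite(f"pics/{n}0.png",c["img"][:,:,::-1])
    print(n,c["fx"],c["fy"],c["cx"],c["cy"],np.round(c.get("world_from_camera",c.get("hand_eye")),4).tolist())
pickle.dump((o,d),open("s0.pkl","wb"))
E
```

```text
{'time_s': 0.0, 'q': [-1.5473, 0.1815, 1.608, 0.0, 1.3538, -0.2063], 'dq': [-0.0003, -0.0004, 0.0001, -0.0008, 0.0005, -0.0014], 'joint_efforts': [0.0006, -44.4869, -35.1333, -0.0, 0.0091, -0.0], 'eef_pos': [0.131, -0.5593, 0.2414], 'eef_rot': [0.0805, 0.7025, 0.0817, -0.7024], 'wrist_force': [0.7819, -0.3267, -0.0322], 'torque': [-0.0064, 0.0273, 0.0106], 'opening': 1.0009}
top 504.4185831960721 504.4185831960721 274.31194965195533 206.02653183214827 [[0.0065, -0.9939, 0.11, 0.4477], [-1.0, -0.0069, -0.0036, -0.0459], [0.0043, -0.11, -0.9939, 0.9613], [0.0, 0.0, 0.0, 1.0]]
side 420.5076950369057 420.5076950369057 277.8191787708207 214.41720262591352 [[0.8086, -0.2993, 0.5066, 0.1582], [-0.5882, -0.4368, 0.6806, -0.5663], [0.0176, -0.8483, -0.5292, 0.4759], [0.0, 0.0, 0.0, 1.0]]
wrist 325.19226210127806 325.19226210127806 276.756303199426 207.7116422763821 [[0.0006, -0.3163, 0.9487, -0.1324], [1.0, -0.0005, -0.0008, 0.0013], [0.0007, 0.9487, 0.3163, -0.0806], [0.0, 0.0, 0.0, 1.0]]
```

View pics/top0.png

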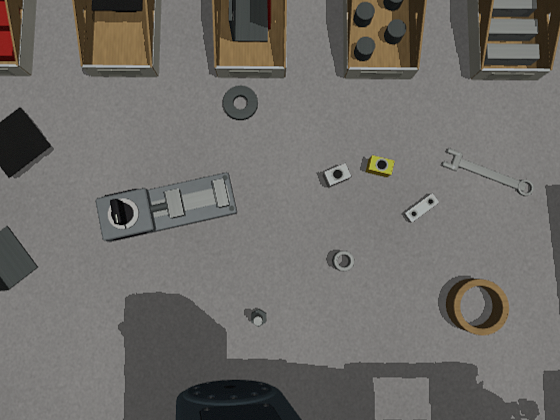

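View pics/side0.png

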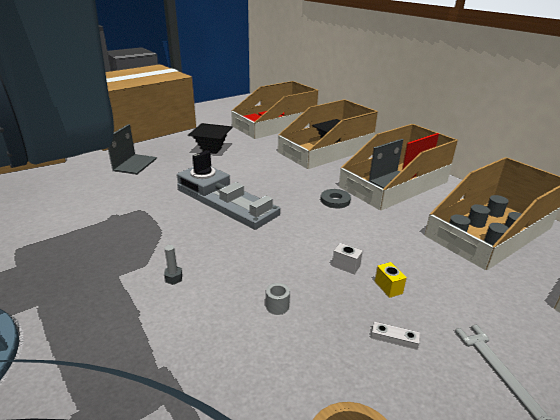

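View pics/wrist0.png

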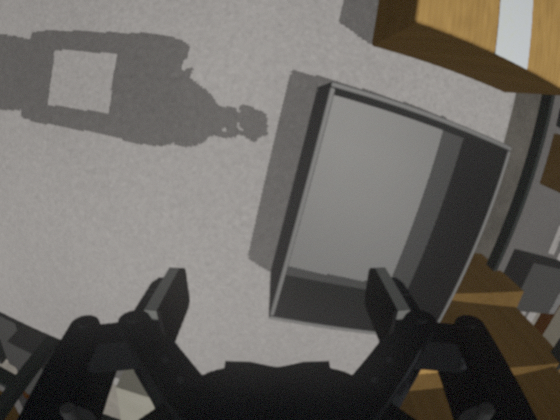

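The candidates in the top view are a bare aluminium block with one bore at (337,175), a yellow block of the same shape at (381,165), a two-bore plate at (421,208) and a bushing at (343,261). I choose (337,175) and will check it in a close crop. The gauge lies from (120,212), the knob, to (225,195), the anvil end.

```bash
cat > h.py <<'E'
import numpy as np, cv2, pickle
def rays(c,uv):
    uv=np.atleast_2d(uv).astype(float)
    d=np.c_[(uv[:,0]-c["cx"])/c["fx"],(uv[:,1]-c["cy"])/c["fy"],np.ones(len(uv))]
    M=np.array(c["world_from_camera"]); return M[:3,3],d@M[:3,:3].T
def onplane(c,uv,z):
    o,d=rays(c,uv); t=(z-o[2])/d[:,2]; return o+t[:,None]*d
def cloud(c):
    v,u=np.mgrid[0:420,0:560]; o,d=rays(c,np.c_[u.ravel(),v.ravel()])
    return (o+d*c["depth"].ravel()[:,None]).reshape(420,560,3)
E
python3 - <<'E'
from h import *
o,d=pickle.load(open("s0.pkl","rb")); c=d["top"]
P=cloud(c); 
im=c["img"][:,:,::-1]
a=cv2.resize(im[140:220,300:400],None,fx=5,fy=5,interpolation=cv2.INTER_CUBIC)
b=cv2.resize(im[165:245,90:240],None,fx=5,fy=5,interpolation=cv2.INTER_CUBIC)
cv2.imwrite("pics/blk.png",a); cv2.imwrite("pics/gauge.png",b)
print("bench z",np.median(P[250:300,60:120,2]))
Z=P[...,2]
for nm,(u0,v0,u1,v1),z0,z1 in [("blk",(315,155,355,195),.028,.045)]:
    m=np.zeros((420,560),np.uint8); m[v0:v1,u0:u1]=((Z>z0)&(Z<z1))[v0:v1,u0:u1]
    k=cv2.findContours(m,cv2.RETR_EXTERNAL,cv2.CHAIN_APPROX_NONE)[0]; k=max(k,key=cv2.contourArea)
    pts=onplane(c,k[:,0],.036)[:,:2]; print(nm,m.sum(),Z[m>0].mean(),cv2.minAreaRect((pts*1000).astype(np.float32)))
    ys,xs=np.nonzero(m); pp=onplane(c,np.c_[xs,ys],.036); print(pp.mean(0))
np.set_printoptions(linewidth=250)
print((Z[165:245:4,90:240:5]*1000).round().astype(int))
E
```

```text
bench z -7.175523875191381e-05
blk 363 0.035809689061066824 ((609.63427734375, -165.7753143310547), (28.47855567932129, 44.89458465576172), 23.203676223754883)
[ 0.60971656 -0.16575005  0.036     ]
[[  4   0  -1  -3   0   0   0   0   0   0   3  -1  -2  -2  -3  -1   2   1   0  -1  -1  -3   1   1   2   1   2   1  -1   0]
 [ -2  -3   2   1  -1  -1   1  -1   1   3   1   0   0  -4  -2   1   0  -1  -2  -2  -1  -2   3  -4  -1  -1   3   2   2   0]
 [ -1  -3  -2   0   0  -1  -3  -2   0  -1  -1   0   0  -4   0  -2   0  -4   1  -1   2   1   1   4  -2   2   1  20   0   0]
 [  0   1   0   3  -2  -1   1   0  -1   0   0   2   2   0   0   0  -4   0   1  -2  -1  -1   0  19  20  19  21  20   1  -1]
 [ -2   1   0   3   3  -3  -1  -1   0   3  -1   0  -2   1   2   1   1  -2   0   1  17  20  22  20  21  44  44  18   8   1]
 [ -1  -3   1   1   0  -1  -2  -2   2   0   4  -2  -2   0  -3   0  20  19  19  16  19  21  18  21  21  42  44  22  19  -2]
 [  3   1   3  -2  -2   3   2  -1  -3  40  43  44   0  19  21  21  23  22  19  18  18  17  20  20  24  44  42  45  20   0]
 [ -1  -2   1   1  -1  43  44  45  44  45
[... 858 characters left out ...]
 53  48  45  46  23  20  21  20  21  18  19  20  23  18  -1   5   0  -3   0  -1   1]
 [ -3   0  45  45  46  52  70  53  52  48  45  47  43  23  19  21  23  18  21   6   3   4  -2   1  -1  -1   1  -2  -1   0]
 [ -1   3   0  48  43  48  45  47  44  46  47  45  43  30  18  15   1   1  -1  -1   0  -2  -2   1   1  -1   4   0   0   1]
 [  0  -1   2  46  48  47  44  42  45  44  43  39   6   0   2   3  -2   1   1   0   1  -1  -3  -2   1   0   0  -2   4  -2]
 [  1  -1 961  45  42  44  41  40  37   3   1  -1  -1  -4  -1  -1   0  -1  -1   2   1   3  -1   0  -2   4   3  -2   3  -1]
 [ -3   3  -1   1  13   1   0   0   1   2   1  -1  -1  -1  -2  -1   0   1  -1   1   0  -3   4   0  -2   6   1   0  -2  -3]]
```

View pics/blk.png

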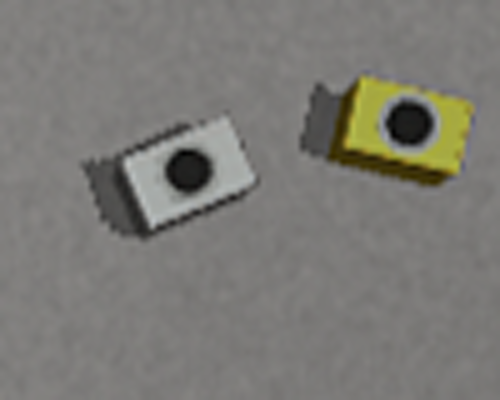

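View pics/gauge.png

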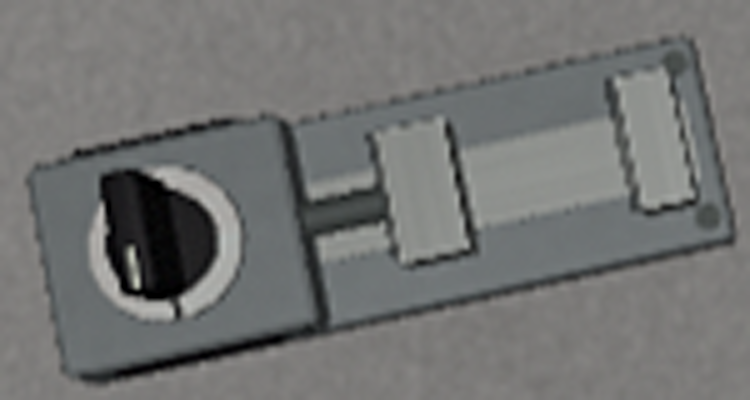

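The crop confirms the choice: the bare block at (337,175) has one dark bore, and the other one is yellow. In the gauge crop the jaw is at about (174,203), the anvil at about (221,193), and the knob is upright with its white mark at its lower end. Next I measure the gauge.

Run:
```python
from h import *
o,d=pickle.load(open("s0.pkl","rb")); c=d["top"]
P=cloud(c); Z=P[...,2]; im=c["img"]
def rect(m,z,nm):
    k=max(cv2.findContours(m.astype(np.uint8),cv2.RETR_EXTERNAL,cv2.CHAIN_APPROX_NONE)[0],key=cv2.contourArea)
    r=cv2.minAreaRect((onplane(c,k[:,0],z)[:,:2]*1000).astype(np.float32))
    ys,xs=np.nonzero(m); print(nm,r,onplane(c,np.c_[xs,ys],z)[:,:2].mean(0)*1000, cv2.boxPoints(r).round(1).tolist()); return r
def win(u0,v0,u1,v1):
    w=np.zeros((420,560),bool); w[v0:v1,u0:u1]=1; return w
bright=im.min(2)>145
hi=(Z>.034)&(Z<.052)
rect(win(163,182,188,222)&hi&bright,.044,"jaw c")
rect(win(160,182,190,222)&hi&(np.arange(560)[None]>163),.044,"jaw")
rect(win(208,172,235,212)&hi,.044,"anvil")
rect(win(90,160,245,250)&(Z>.010),.02,"base")
kn=win(100,185,150,235)&(Z>.085)
rect(kn,.096,"knob top")
g=im.astype(int)
wm=win(108,208,122,224)&(im.min(2)>150)&(Z>.085); ys,xs=np.nonzero(wm); print("mark",len(xs),xs.mean(),ys.mean(), onplane(c,[[xs.mean(),ys.mean()]],.096))
# collar ring bright
rg=win(100,190,145,235)&(im.min(2)>150)&(Z<.07); ys,xs=np.nonzero(rg); print(len(xs),np.median(Z[rg]));
```

```text
jaw c ((539.174560546875, 119.35450744628906), (7.600639820098877, 1.7630850076675415), 15.41680908203125) [546.66916575 130.76169802] [[535.2999877929688, 119.19999694824219], [535.7000122070312, 117.5], [543.0999755859375, 119.5], [542.5999755859375, 121.19999694824219]]
jaw ((552.3426513671875, 136.6752166748047), (50.731285095214844, 34.16792678833008), 13.474915504455566) [552.66604652 134.27334664] [[523.7000122070312, 147.39999389648438], [531.7000122070312, 114.19999694824219], [581.0, 126.0], [573.0, 159.1999969482422]]
anvil ((572.687744140625, 49.23542785644531), (50.862735748291016, 20.44516944885254), 13.357122421264648) [572.75110594  49.32706393] [[545.5999755859375, 53.29999923706055], [550.2999877929688, 33.400001525878906], [599.7999877929688, 45.20000076293945], [595.0999755859375, 65.0999984741211]]
base ((552.1481323242188, 154.67333984375), (89.84385681152344, 254.9947509765625), 13.001534461975098) [548.66492251 156.56823144] [[479.70001220703125, 268.79998779296875], [537.0999755859375, 20.299999237060547], [624.5999755859375, 40.599998474121094], [567.2000122070312, 289.0]]
knob top ((532.1110229492188, 222.90878295898438), (44.40194320678711, 16.086164474487305), 13.44041633605957) [531.65140231 222.45395167] [[508.6000061035156, 225.60000610351562], [512.4000244140625, 209.89999389648438], [555.5999755859375, 220.1999969482422], [551.7999877929688, 235.89999389648438]]
mark 5 116.4 217.8 [[0.52124975 0.22229236 0.096     ]]
215 0.0519582767710316
```

```bash
cat >> h.py <<'E'
from scipy.spatial.transform import Rotation as R
def pose(o): 
    q=np.array(o["eef_rot"]); return np.array(o["eef_pos"]),R.from_quat(q[[1,2,3,0]])
def goal(o,xyz,yaw):
    """tool-down goal, tool y at world yaw (deg). returns shift in tool axes and rotvec deg"""
    p,r=pose(o); yv=np.array([np.cos(np.radians(yaw)),np.sin(np.radians(yaw)),0]); xv=np.array([0,0,-1.])
    G=R.from_matrix(np.c_[xv,yv,np.cross(xv,yv)])
    return (r.inv().apply(np.array(xyz)-p)*1000).round(1),(r.inv()*G).as_rotvec(degrees=True).round(2)
def tyaw(o):
    m=pose(o)[1].as_matrix(); return np.degrees(np.arctan2(m[1,1],m[0,1]))
E
python3 - <<'E'
from h import *
from bench import ctrl
o=ctrl.get_obs(); print(pose(o)[1].as_matrix().round(3),tyaw(o))
for y in (23.2,203.2): print(goal(o,[.6096,-.1658,.15],y))
E
```

```text
[[-0.     0.228 -0.974]
 [ 0.001 -0.974 -0.228]
 [-1.    -0.001 -0.   ]] -76.83408612672231
(array([  92.1, -274.2, -555.7]), array([-1.0003e+02, -8.0000e-02,  4.0000e-02]))
(array([  92.1, -274.2, -555.7]), array([7.997e+01, 4.000e-02, 8.000e-02]))
```

>>> drive_tool --pt "0.004 -0.0274 -0.0556 0 0 0 1" --pt "0.004 -0.0274 -0.0556 0 0 0 1" --pt "0.004 -0.0274 -0.0556 0 0 0 1" --pt "0.004 -0.0274 -0.0556 0 0 0 1" --pt "0.004 -0.0274 -0.0556 0 0 0 1" --pt "0.004 -0.0274 -0.0556 0 0 0 1" --pt "0.004 -0.0274 -0.0556 0 0 0 1" --pt "0.004 -0.0274 -0.0556 0 0 0 1" --pt "0.004 -0.0274 -0.0556 0 0 0 1" --pt "0.004 -0.0274 -0.0556 0 0 0 1"

```text
time_s: 1.4
eef_pos: [0.6112, -0.1649, 0.2019]
eef_rot: [-0.081, -0.702, -0.081, 0.703]
wrist_force: [1.1, -1.0, 0.6]
opening: 0.994
```

>>> drive_tool --pt "0 0 0 -10 0 0 1" --pt "0 0 0 -10 0 0 1" --pt "0 0 0 -10 0 0 1" --pt "0 0 0 -10 0 0 1" --pt "0 0 0 -10 0 0 1" --pt "0 0 0 -10 0 0 1" --pt "0 0 0 -10 0 0 1" --pt "0 0 0 -10 0 0 1" --pt "0 0 0 -10 0 0 1" --pt "0 0 0 -10 0 0 1"

```text
time_s: 2.65
eef_pos: [0.6097, -0.1663, 0.2018]
eef_rot: [0.591, 0.388, 0.592, -0.388]
wrist_force: [-0.4, 0.2, 1.0]
opening: 0.995
```

Run:
```python
from h import *
from bench import ctrl,camera
o=ctrl.get_obs(); print(o["time_s"],o["eef_pos"],tyaw(o),np.round(o["q"],2),o["wrist_force"])
print(goal(o,[.6096,-.1658,.02],23.2))
c=camera("wrist"); cv2.imwrite("pics/w1.png",c["img"][:,:,::-1]); pickle.dump((o,c),open("w1.pkl","wb"))
```

```text
2.65 [ 0.60971974 -0.16632657  0.20182879] 23.49734365205471 [-0.45  0.34  1.49  0.    1.31 -0.86] [-0.38179418  0.15529984  0.95947853]
(array([181.8,   0.2,  -0.4]), array([ 0.3 , -0.04,  0.03]))
```

View pics/w1.png

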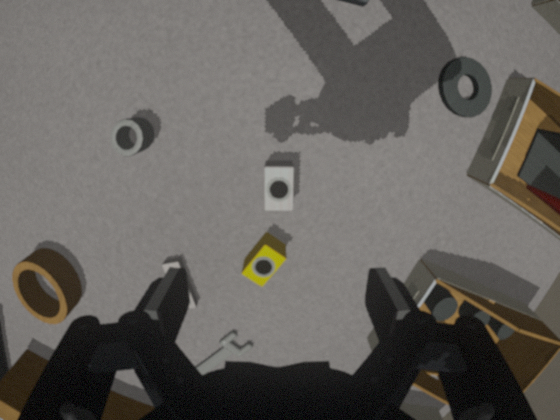

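The wrist view shows the bare block with one bore at (279,188), square to the jaws, and the yellow one behind it at (264,265). I cast the ray of the white block's top for a cross-check.

```bash
cat >> h.py <<'E'
def wpix(o,c,uv,z):
    uv=np.atleast_2d(uv).astype(float); dx=(uv[:,0]-c["cx"])/c["fx"]; dy=(uv[:,1]-c["cy"])/c["fy"]
    th=np.hypot(dx,dy); s=np.where(th>0,np.sin(th)/np.maximum(th,1e-9),1)
    d=np.c_[dx*s,dy*s,np.cos(th)]; H=np.array(c["hand_eye"]); p,r=pose(o)
    O=p+r.apply(H[:3,3]); D=r.apply(d@H[:3,:3].T); return O+D*((z-O[2])/D[:,2])[:,None]
E
python3 - <<'E'
from h import *
o,c=pickle.load(open("w1.pkl","rb")); im=c["img"]
m=((im.min(2)>150)).astype(np.uint8); m[:,:255]=0; m[:,305:]=0; m[:155]=0; m[220:]=0
k=max(cv2.findContours(m,cv2.RETR_EXTERNAL,cv2.CHAIN_APPROX_NONE)[0],key=cv2.contourArea)
print(cv2.boundingRect(k)); print(cv2.minAreaRect((wpix(o,c,k[:,0],.036)[:,:2]*1000).astype(np.float32)))
E
```

```text
(265, 168, 28, 42)
((610.3084716796875, -166.15130615234375), (26.106958389282227, 40.40504837036133), 23.454410552978516)
```

The two views agree within 1 mm, so I descend.

>>> drive_tool --pt "0.04 0 0 0.3 0 0 1" --pt "0.04 0 0 0 0 0 1" --pt "0.04 0 0 0 0 0 1" --pt "0.03 0 0 0 0 0 1" --pt "0.02 0 0 0 0 0 1" --pt "0.011 0 0 0 0 0 1" --pt "0 0 0 0 0 0 1"

```text
time_s: 3.58
eef_pos: [0.6099, -0.1664, 0.021]
eef_rot: [0.589, 0.391, 0.589, -0.391]
wrist_force: [0.3, 0.8, 0.1]
opening: 1.001
```

>>> drive_tool --pt "0 0 0 0 0 0 0.2" --pt "0 0 0 0 0 0 -0.2" --pt "0 0 0 0 0 0 -0.6" --pt "0 0 0 0 0 0 -1" --pt "0 0 0 0 0 0 -1" --pt "0 0 0 0 0 0 -1"

```text
time_s: 4.32
eef_pos: [0.6107, -0.1668, 0.0222]
eef_rot: [0.59, 0.391, 0.589, -0.391]
wrist_force: [-0.2, 0.4, 5.8]
opening: 0.319
```

>>> drive_tool --pt "0 0 0 0 0 0 -1" --pt "-0.02 0 0 0 0 0 -1" --pt "-0.04 0 0 0 0 0 -1" --pt "-0.04 0 0 0 0 0 -1" --pt "0 0 0 0 0 0 -1"

```text
time_s: 4.95
eef_pos: [0.6124, -0.1676, 0.1262]
eef_rot: [0.592, 0.391, 0.586, -0.391]
wrist_force: [0.5, -0.5, -0.9]
opening: 0.318
```

Run:
```python
from h import *
from bench import ctrl,camera
o=ctrl.get_obs(); print(o["time_s"],o["eef_pos"],tyaw(o),o["wrist_force"],o["opening"])
print(goal(o,[.5634,.0894,.1],13.35))
c=camera("wrist"); cv2.imwrite("pics/w2.png",c["img"][:,:,::-1])
```

```text
4.95 [ 0.61241435 -0.16756614  0.12618968] 22.873940703743806 [ 0.45600309 -0.45566422 -0.86993914] 0.3179811958342769
(array([  25. ,   54.6, -256. ]), array([ 9.52,  0.31, -0.32]))
```

View pics/w2.png

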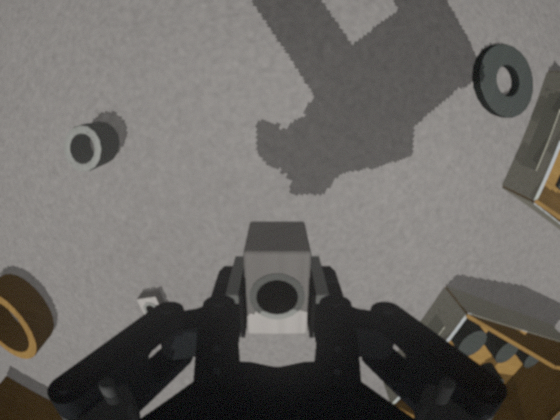

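The block is held at (277,295), upright and square in the jaws. Now to above the nest.

>>> drive_tool --pt "0 0.0091 -0.0427 0 0 0 -1" --pt "0 0.0091 -0.0427 0 0 0 -1" --pt "0 0.0091 -0.0427 0 0 0 -1" --pt "0 0.0091 -0.0427 0 0 0 -1" --pt "0 0.0091 -0.0427 0 0 0 -1" --pt "0 0.0091 -0.0427 0 0 0 -1" --pt "0 0 0 5 0 0 -1" --pt "0 0 0 4.5 0.3 -0.3 -1" --pt "0 0 0 0 0 0 -1"

```text
time_s: 6.12
eef_pos: [0.5594, 0.091, 0.1197]
eef_rot: [0.551, 0.437, 0.559, -0.439]
wrist_force: [0.5, 0.0, -1.8]
opening: 0.314
```

Run:
```python
from h import *
from bench import ctrl,camera
o=ctrl.get_obs(); print(o["time_s"],o["eef_pos"],tyaw(o),o["wrist_force"],o["opening"])
print(goal(o,[.5634,.0894,.0432],13.35))
c=camera("wrist"); cv2.imwrite("pics/w3.png",c["img"][:,:,::-1]); 
c=camera("top"); cv2.imwrite("pics/t3.png",cv2.resize(c["img"][140:260,80:260,::-1],None,fx=4,fy=4)); pickle.dump(c,open("t3.pkl","wb"))
```

```text
6.125 [0.55936294 0.09103014 0.11968772] 13.4201783844945 [ 0.46965934  0.03283385 -1.75200754] 0.3138137917559941
(array([76.4,  4.2,  3. ]), array([ 0.07, -0.34,  0.49]))
```

View pics/w3.png

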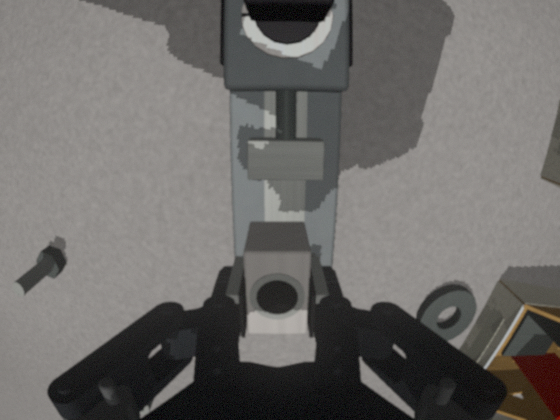

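>>> drive_tool --pt "0 0.0042 0.003 0 -0.3 0.5 -1" --pt "0.02 0 0 0 0 0 -1" --pt "0.02 0 0 0 0 0 -1" --pt "0.01 0 0 0 0 0 -1" --pt "0 0 0 0 0 0 -1"

```text
time_s: 6.85
eef_pos: [0.5652, 0.0888, 0.0705]
eef_rot: [0.555, 0.439, 0.554, -0.438]
wrist_force: [0.4, 0.4, -1.7]
opening: 0.315
```

Run:
```python
from h import *
from bench import ctrl,camera
o=ctrl.get_obs(); print(o["time_s"],o["eef_pos"],tyaw(o),o["wrist_force"],o["opening"])
print(goal(o,[.5634,.0894,.0432],13.35))
c=camera("wrist"); cv2.imwrite("pics/w4.png",c["img"][:,:,::-1]); 
c=camera("side"); cv2.imwrite("pics/s4.png",cv2.resize(c["img"][100:260,150:330,::-1],None,fx=3.5,fy=3.5))
```

```text
6.85 [0.56515747 0.0888005  0.07053053] 13.367411748800984 [ 0.42335405  0.43660548 -1.66969255] 0.3148968096438565
(array([27.3, -1.6, -1. ]), array([ 0.02, -0.01, -0.1 ]))
```

View pics/w4.png

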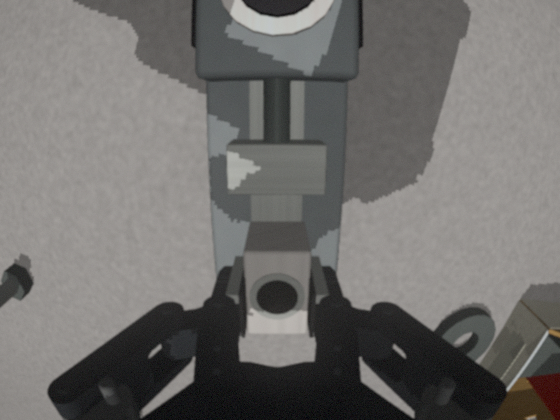

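View pics/s4.png

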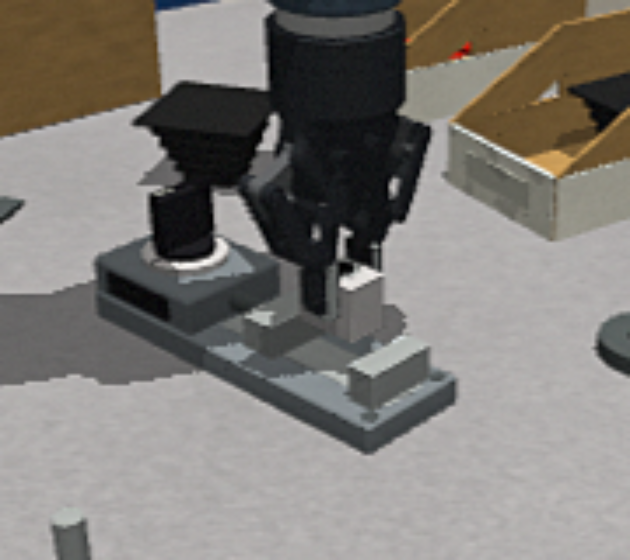

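The block is centred over the channel (wrist view: block at x≈277, jaw centre x≈277). I lower it.

>>> drive_tool --pt "0.01 -0.0015 -0.001 0 0 0 -1" --pt "0.01 0 0 0 0 0 -1" --pt "0.006 0 0 0 0 0 -1" --pt "0 0 0 0 0 0 -1"

```text
time_s: 7.45
eef_pos: [0.5634, 0.0896, 0.0444]
eef_rot: [0.555, 0.439, 0.554, -0.438]
wrist_force: [-0.4, -0.5, -1.9]
opening: 0.317
```

Run:
```python
from h import *
from bench import ctrl,camera
o=ctrl.get_obs(); print(o["time_s"],o["eef_pos"],tyaw(o),o["wrist_force"],o["opening"])
print(goal(o,[.5634,.0894,.0422],13.35))
c=camera("wrist"); cv2.imwrite("pics/w5.png",c["img"][:,:,::-1]);
```

```text
7.45 [0.5634152  0.08957469 0.04436844] 13.369395717540478 [-0.42966501 -0.53220045 -1.85826807] 0.3174546911026859
(array([ 2.2, -0.1,  0.2]), array([ 0.02, -0.01, -0.1 ]))
```

View pics/w5.png

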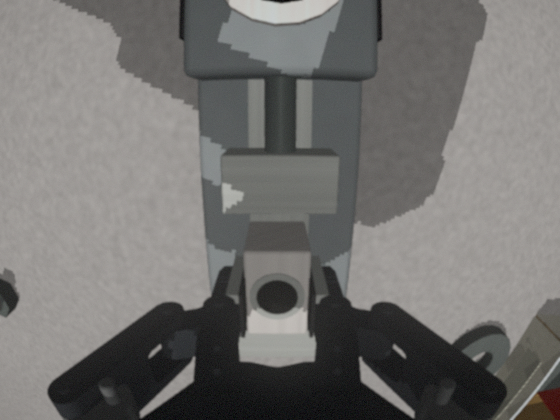

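>>> drive_tool --pt "0.001 0 0 0 0 0 -1" --pt "0.001 0 0 0 0 0 -1" --pt "0.0005 0 0 0 0 0 -1" --pt "0 0 0 0 0 0 -1"

```text
time_s: 8.0
eef_pos: [0.5641, 0.0895, 0.0428]
eef_rot: [0.556, 0.439, 0.554, -0.438]
wrist_force: [-0.1, -1.0, -1.7]
opening: 0.313
```

>>> drive_tool --pt "0.001 0 0 0 0 0 -1" --pt "0 0 0 0 0 0 -1"

```text
time_s: 8.25
eef_pos: [0.5642, 0.0896, 0.0423]
eef_rot: [0.556, 0.439, 0.554, -0.437]
wrist_force: [-2.6, 0.2, 4.3]
opening: 0.314
```

It has touched the bed (wrist force z up by 6 N), so I release.

>>> drive_tool --pt "0 0 0 0 0 0 -0.25" --pt "0 0 0 0 0 0 0" --pt "0 0 0 0 0 0 0.3" --pt "0 0 0 0 0 0 0.6" --pt "-0.01 0 0 0 0 0 0.6" --pt "-0.03 0 0 0 0 0 0.6" --pt "-0.04 0 0 0 0 0 0.6" --pt "-0.05 0 0 0 0 0 0.6" --pt "0 0 0 0 0 0 0.6"

```text
time_s: 9.38
eef_pos: [0.567, 0.0894, 0.1776]
eef_rot: [0.559, 0.441, 0.551, -0.435]
wrist_force: [0.1, -0.6, -0.2]
opening: 0.801
```

Run:
```python
from h import *
from bench import ctrl,camera
o=ctrl.get_obs(); print(o["time_s"],o["eef_pos"],tyaw(o),np.round(o["q"],2),o["wrist_force"],o["opening"])
c=camera("wrist"); cv2.imwrite("pics/w6.png",c["img"][:,:,::-1]); pickle.dump((o,c),open("w6.pkl","wb"))
c=camera("top"); cv2.imwrite("pics/t6.png",cv2.resize(c["img"][140:260,80:260,::-1],None,fx=4,fy=4)); pickle.dump(c,open("t6.pkl","wb"))
print(goal(o,[.5320,.2231,.15],103.35))
```

```text
9.375 [0.56699882 0.08941716 0.17757887] 13.380798247152098 [-0.05  0.24  1.68  0.    1.21 -0.28] [ 0.09104422 -0.58404981 -0.22966957] 0.8012424537642049
(array([  27.1,   -3.5, -138.2]), array([-89.97,   0.73,  -0.45]))
```

View pics/w6.png

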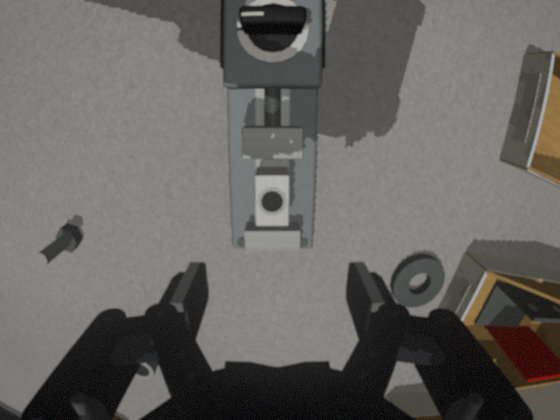

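View pics/t6.png

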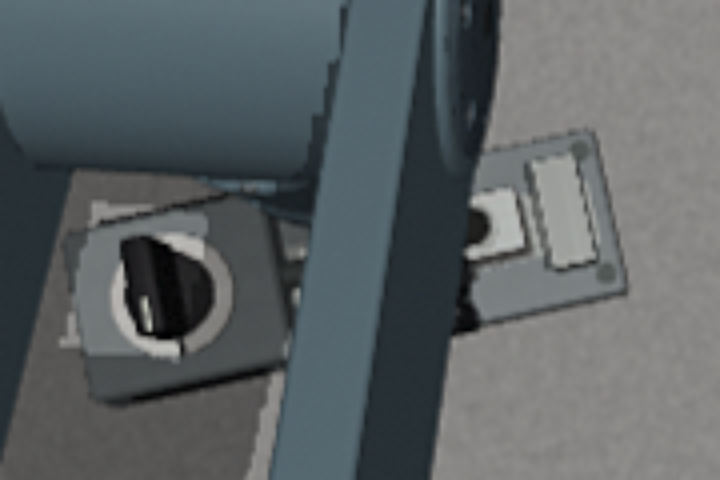

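The block stands upright on the bed at wrist pixel (271,200), between jaw (272,140) and anvil (272,240), and it is released. I measure its pose and the knob from this view.

Run:
```python
from h import *
o,c=pickle.load(open("w6.pkl","rb")); im=c["img"]
m=((im.min(2)>150)).astype(np.uint8); w=np.zeros_like(m); w[170:230,250:295]=1; m&=w
k=max(cv2.findContours(m,cv2.RETR_EXTERNAL,cv2.CHAIN_APPROX_NONE)[0],key=cv2.contourArea)
r=cv2.minAreaRect((wpix(o,c,k[:,0],.056)[:,:2]*1000).astype(np.float32)); print(cv2.boundingRect(k),r)
a=np.radians(13.35); Rm=np.array([[np.cos(a),np.sin(a)],[-np.sin(a),np.cos(a)]]); print("in nest",Rm@(np.array(r[0])-[563.4,89.4]))
# anvil/jaw rows near centre at z .044
for uv in [(272,229),(272,158)]: print(uv, Rm@(wpix(o,c,uv,.044)[0,:2]*1000-[563.4,89.4]))
print("knob ends",[ (Rm@(wpix(o,c,uv,.096)[0,:2]*1000-[563.4,89.4])).round(1) for uv in [(240,14),(306,14)]])
cv2.imwrite("pics/w6c.png",cv2.resize(im[0:260,210:340,::-1],None,fx=2.3,fy=2.3))
```

```text
(255, 176, 33, 49) ((563.1574096679688, 89.87742614746094), (25.904132843017578, 41.361114501953125), 13.510793685913086)
in nest [-0.12579782  0.52053886]
(272, 229) [  0.25769725 -29.52530169]
(272, 158) [ 0.541467   33.63957091]
knob ends [array([-19.9, 139.6]), array([ 22.7, 139.5])]
```

View pics/w6c.png

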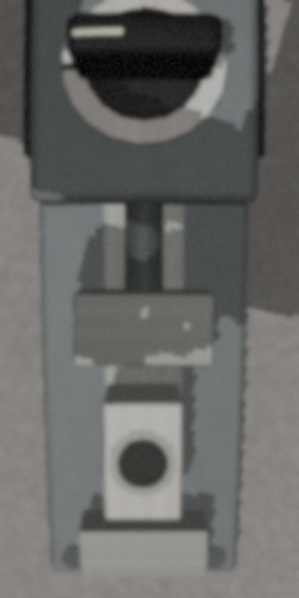

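Block in the nest frame: x −0.1 mm, y +0.5 mm, about 0.2° out of square, jaw still open. Now the knob.

>>> drive_tool --pt "0 -0.0009 -0.0346 0 0 0 1" --pt "0 -0.0009 -0.0346 0 0 0 1" --pt "0 -0.0009 -0.0346 0 0 0 1" --pt "0 -0.0008 -0.0345 0 0 0 1"

```text
time_s: 9.98
eef_pos: [0.5267, 0.224, 0.1698]
eef_rot: [0.555, 0.438, 0.555, -0.439]
wrist_force: [-0.4, -0.8, 0.5]
opening: 1.0
```

>>> drive_tool --pt "0 0 0 -10 0 0 1" --pt "0 0 0 -10 0 0 1" --pt "0 0 0 -10 0 0 1" --pt "0 0 0 -10 0 0 1" --pt "0 0 0 -10 0 0 1" --pt "0 0 0 -10 0 0 1" --pt "0 0 0 -10 0 0 1" --pt "0 0 0 -10 0 0 1" --pt "0 0 0 -10 0 0 1" --pt "0 0 0 0 0 0 1"

```text
time_s: 11.22
eef_pos: [0.5272, 0.223, 0.17]
eef_rot: [0.702, -0.082, 0.702, 0.082]
wrist_force: [-0.6, -0.5, -0.8]
opening: 0.994
```

Run:
```python
from h import *
from bench import ctrl,camera
o=ctrl.get_obs(); print(o["time_s"],o["eef_pos"],tyaw(o),np.round(o["q"],2),o["wrist_force"],o["opening"])
c=camera("wrist"); cv2.imwrite("pics/w7.png",c["img"][:,:,::-1]); pickle.dump((o,c),open("w7.pkl","wb"))
print(goal(o,[.5320,.2235,.077],103.35))
```

```text
11.225 [0.52721077 0.22298323 0.17001721] 103.27138264073034 [ 0.19  0.25  1.68 -0.    1.21 -1.61] [-0.58192867 -0.49177354 -0.81254048] 0.9938347575579222
(array([93. , -0.6,  4.8]), array([-0.08,  0.01,  0.  ]))
```

View pics/w7.png

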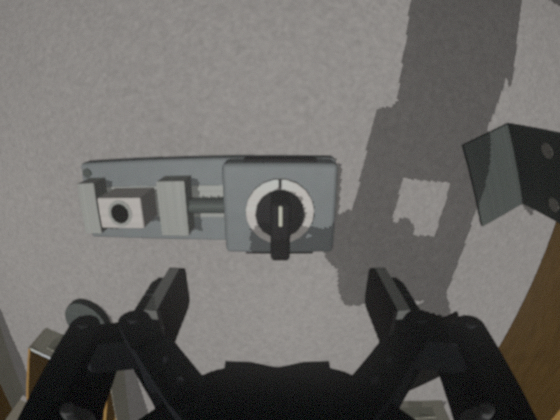

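The wrist view shows the knob bar upright at x≈280, rows 205–258, between the jaws. I check where its top lies.

Run:
```python
from h import *
o,c=pickle.load(open("w7.pkl","rb")); im=c["img"]
cv2.imwrite("pics/w7c.png",cv2.resize(im[150:270,210:350,::-1],None,fx=5,fy=5,interpolation=cv2.INTER_CUBIC))
p,r=pose(o)
for uv in [(271,235),(289,235),(280,235),(280,206),(280,258)]:
    X=wpix(o,c,uv,.096)[0]; print(uv,X.round(4),(r.inv().apply(X-p)*1000).round(1))
```

```text
(271, 235) [0.5348 0.2195 0.096 ] [74.  -5.2  6.6]
(289, 235) [0.532  0.2316 0.096 ] [74.   7.2  6.6]
(280, 235) [0.5334 0.2255 0.096 ] [74.   1.   6.6]
(280, 206) [0.5129 0.2206 0.096 ] [ 74.    1.  -14.5]
(280, 258) [0.5508 0.2297 0.096 ] [74.   1.1 24.5]
```

View pics/w7c.png

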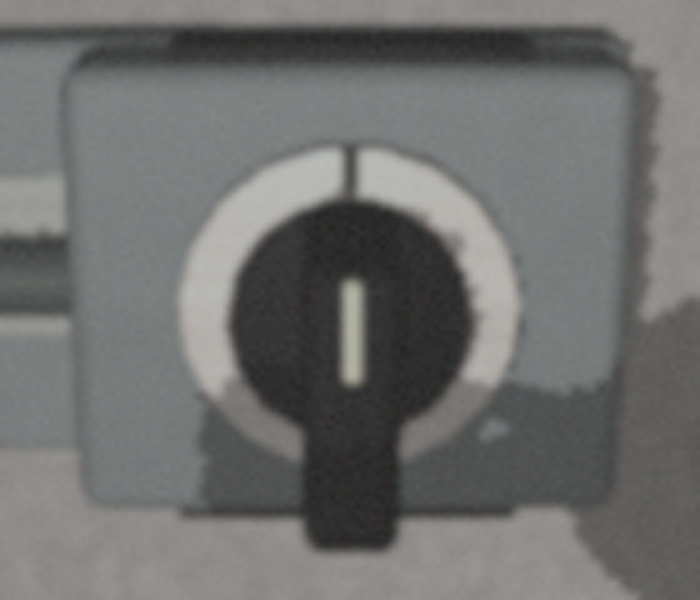

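>>> drive_tool --pt "0 0.0003 0.0044 0 0 0 1" --pt "0.03 0 0 0 0 0 1" --pt "0.03 0 0 0 0 0 1" --pt "0.02 0 0 0 0 0 1" --pt "0.012 0 0 0 0 0 1" --pt "0 0 0 0 0 0 1"

```text
time_s: 12.02
eef_pos: [0.5323, 0.2245, 0.0789]
eef_rot: [0.703, -0.082, 0.702, 0.082]
wrist_force: [0.4, -0.2, -0.1]
opening: 0.998
```

Run:
```python
from h import *
from bench import ctrl,camera
o=ctrl.get_obs(); print(o["time_s"],o["eef_pos"],tyaw(o),o["wrist_force"],o["opening"])
c=camera("wrist"); cv2.imwrite("pics/w8.png",c["img"][:,:,::-1])
print(goal(o,[.5320,.2235,.077],103.35))
```

```text
12.025 [0.53232965 0.22448122 0.07892281] 103.31765785441344 [ 0.38018081 -0.20028321 -0.11773928] 0.9980854445224814
(array([ 1.9, -0.9, -0.5]), array([-0.03,  0.09,  0.01]))
```

View pics/w8.png

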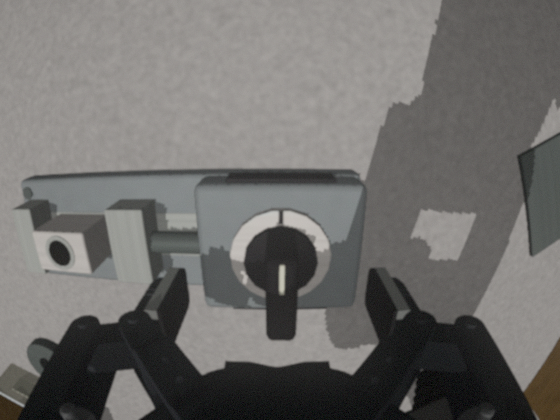

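>>> drive_tool --pt "0.001 0 0 0 0 0 0.2" --pt "0 0 0 0 0 0 -0.3" --pt "0 0 0 0 0 0 -0.6" --pt "0 0 0 0 0 0 -1" --pt "0 0 0 0 0 0 -1" --pt "0 0 0 0 0 0 -1" --pt "0 0 0 0 0 0 -1"

```text
time_s: 12.95
eef_pos: [0.5326, 0.226, 0.0794]
eef_rot: [0.704, -0.081, 0.701, 0.083]
wrist_force: [-2.2, 5.2, 3.6]
opening: 0.152
```

>>> drive_tool --pt "0 0 0 5 0 0 -1" --pt "0 0 0 5 0 0 -1" --pt "0 0 0 5 0 0 -1" --pt "0 0 0 5 0 0 -1" --pt "0 0 0 5 0 0 -1" --pt "0 0 0 5 0 0 -1" --pt "0 0 0 5 0 0 -1" --pt "0 0 0 0 0 0 -1"

```text
time_s: 13.95
eef_pos: [0.5325, 0.226, 0.0794]
eef_rot: [0.695, 0.134, 0.694, -0.132]
wrist_force: [-2.8, 5.7, 2.8]
opening: 0.148
```

Run:
```python
from h import *
from bench import ctrl,camera
o=ctrl.get_obs(); print(o["time_s"],o["eef_pos"],tyaw(o),o["wrist_force"],o["torque"],o["opening"])
c=camera("wrist"); cv2.imwrite("pics/w9.png",c["img"][:,:,::-1])
```

```text
13.95 [0.53251059 0.22602427 0.07937399] 68.31530938350859 [-2.75062948  5.73569475  2.78060268] [ 0.84333772  0.48667656 -0.00451573] 0.14803761412601
```

View pics/w9.png

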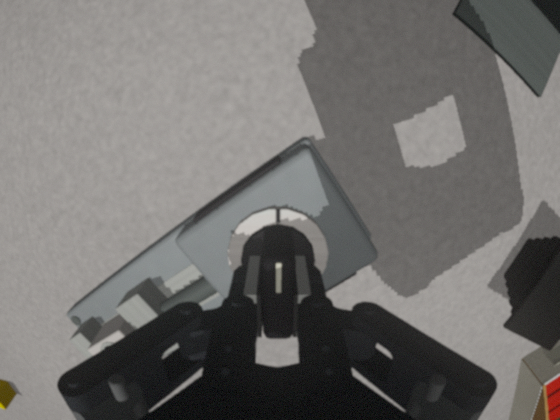

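The collar turns with the knob (its mark is in line with the bar at (279,215)), so there is no slip yet. I go on turning.

>>> drive_tool --pt "0 0 0 5 0 0 -1" --pt "0 0 0 5 0 0 -1" --pt "0 0 0 5 0 0 -1" --pt "0 0 0 5 0 0 -1" --pt "0 0 0 5 0 0 -1" --pt "0 0 0 5 0 0 -1" --pt "0 0 0 5 0 0 -1" --pt "0 0 0 5 0 0 -1" --pt "0 0 0 5 0 0 -1" --pt "0 0 0 0 0 0 -1"

```text
time_s: 15.25
eef_pos: [0.5323, 0.2262, 0.0794]
eef_rot: [0.591, 0.39, 0.59, -0.387]
wrist_force: [-2.2, 5.4, 3.6]
opening: 0.151
```

Run:
```python
from h import *
from bench import ctrl,camera
o=ctrl.get_obs(); print(o["time_s"],o["eef_pos"],tyaw(o),o["wrist_force"],o["torque"],o["opening"])
c=camera("wrist"); cv2.imwrite("pics/w10.png",c["img"][:,:,::-1])
c=camera("side"); cv2.imwrite("pics/s10.png",cv2.resize(c["img"][100:260,150:330,::-1],None,fx=3.5,fy=3.5))
```

```text
15.25 [0.53234524 0.22617139 0.07936765] 23.31800666147881 [-2.24067098  5.39439686  3.60764997] [ 0.89030568  0.68484912 -0.09711409] 0.1506881552936944
```

View pics/w10.png

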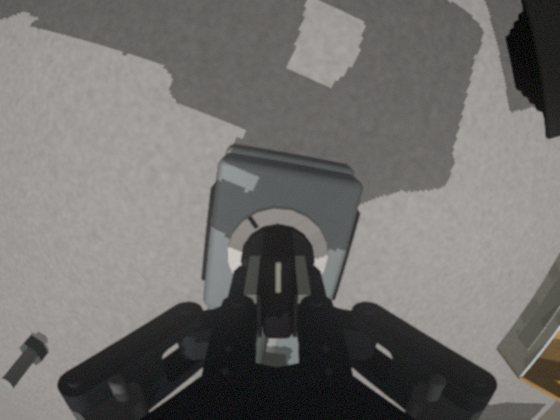

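View pics/s10.png

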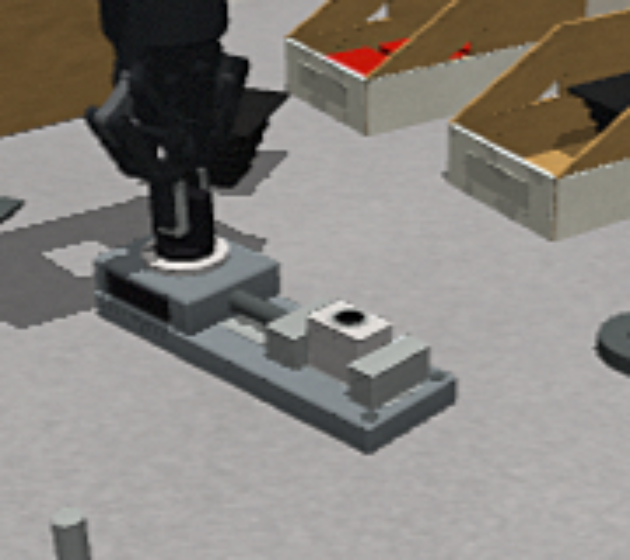

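The jaw is closed on the block. The collar mark at (252,222) now lags the bar by over 30°, so the ratchet has slipped enough. I let go and rise.

>>> drive_tool --pt "0 0 0 0 0 0 -0.5" --pt "0 0 0 0 0 0 0" --pt "0 0 0 0 0 0 0.5" --pt "0 0 0 0 0 0 0.5" --pt "-0.02 0 0 0 0 0 0.5" --pt "-0.04 0 0 0 0 0 0.5" --pt "-0.05 0 0 0 0 0 0.5" --pt "-0.05 0 0 0 0 0 0.5" --pt "0 0 0 0 0 0 0.5"

```text
time_s: 16.48
eef_pos: [0.5353, 0.2252, 0.2458]
eef_rot: [0.595, 0.392, 0.587, -0.385]
wrist_force: [1.2, -1.0, 0.4]
opening: 0.749
```

Run:
```python
from h import *
from bench import ctrl,camera
o=ctrl.get_obs(); print(o["time_s"],o["eef_pos"],tyaw(o),o["wrist_force"],o["torque"],o["opening"])
c=camera("wrist"); cv2.imwrite("pics/w11.png",c["img"][:,:,::-1]); pickle.dump((o,c),open("w11.pkl","wb"))
c=camera("top"); cv2.imwrite("pics/t11.png",cv2.resize(c["img"][140:260,80:260,::-1],None,fx=4,fy=4)); pickle.dump(c,open("t11.pkl","wb"))
```

```text
16.475 [0.53529533 0.2251571  0.24583895] 23.375874779761993 [ 1.23555965 -0.97690963  0.43524577] [-0.01498165  0.01126675  0.02609508] 0.7492216332015401
```

View pics/w11.png

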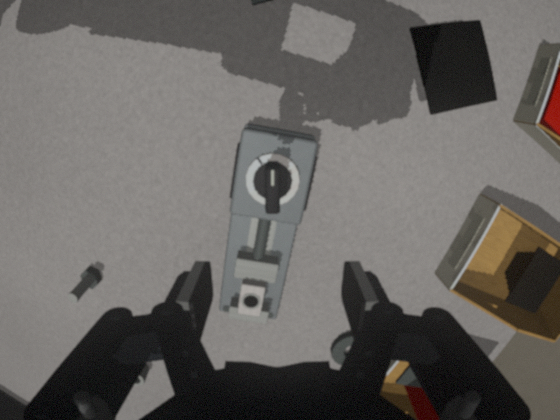

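View pics/t11.png

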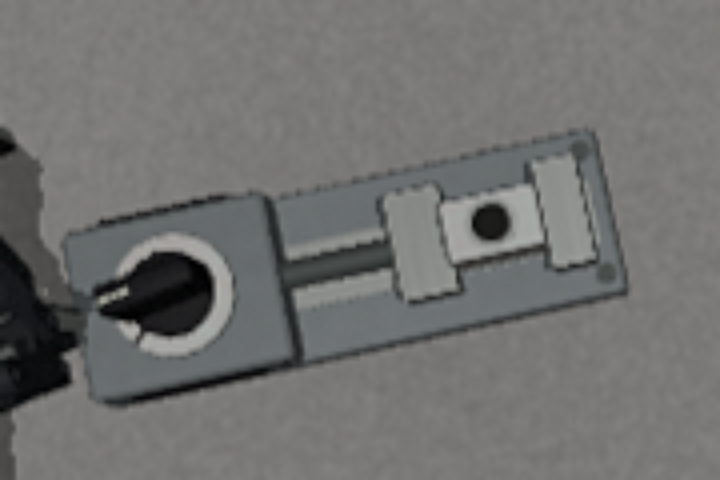

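The top crop shows the block clamped between jaw and anvil (crop (490,222)), with the knob and gripper free. One numeric check before I hand in.

Run:
```python
from h import *
c=pickle.load(open("t11.pkl","rb")); P=cloud(c); Z=P[...,2]; im=c["img"]
m=np.zeros((420,560),np.uint8); m[170:220,185:220]=((Z>.050)&(Z<.062))[170:220,185:220]
k=max(cv2.findContours(m,cv2.RETR_EXTERNAL,cv2.CHAIN_APPROX_NONE)[0],key=cv2.contourArea)
r=cv2.minAreaRect((onplane(c,k[:,0],.056)[:,:2]*1000).astype(np.float32)); print(r,Z[m>0].mean())
a=np.radians(13.35); Rm=np.array([[np.cos(a),np.sin(a)],[-np.sin(a),np.cos(a)]]); print("in nest",Rm@(np.array(r[0])-[563.4,89.4]))
ctr=np.array([532.1,223.6]); 
mk=onplane(c,[[80+141/4,140+333/4]],.052)[0,:2]*1000; 
d=Rm@(mk-ctr); print("collar mark angle in gauge",np.degrees(np.arctan2(d[1],d[0])))
c0=pickle.load(open("s0.pkl","rb"))[1]["top"]; d=Rm@(onplane(c0,[[90+177/5,165+310/5]],.052)[0,:2]*1000-ctr); print("start",np.degrees(np.arctan2(d[1],d[0])))
```

```text
((565.4115600585938, 80.26371002197266), (28.176036834716797, 44.46719741821289), 13.106903076171875) 0.05608734087709334
in nest [-0.15235621 -9.35387385]
collar mark angle in gauge 127.16308000692734
start 177.5517937699444
```

```bash
python3 -c "
from bench import hand_in; print(hand_in())"
```

```text
the job is handed in; nothing more can be done
None
```

The bare pivot block is clamped in the length gauge and the ratchet has slipped past the required 15°. I handed the job in after about 16.6 s of the 54 s allowed; it reported no verdict.

- **Placing:** I set the block on the bed and let go of it. It measured −0.1 mm in x and +0.5 mm in y from the nest and about 0.2° out of square, with the jaw still open.
- **Clamping:** I turned the knob 80° clockwise in one grasp, let go and rose clear.
- **Last checks:**
  - The block is at y = −9.4 mm and x = −0.2 mm from the nest. It is upright (top at 56 mm) and 0.2° out of square.
  - The collar turned about 50°, so the jaw travelled about 20 mm and the ratchet slipped about 30° (0.5 rad).
  - The gripper is open and well above everything, touching nothing.
- **Disagreements:** The knob held the gripper about 2 mm off the position I had measured for it, with only about 6 N of side force. No check failed.

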